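# Load the hardness-test cassette with reference blocks and cover it

## Robot

A 6-joint arm with a two-finger parallel gripper is mounted at the origin on the work surface. World frame = base frame: x ahead of the robot, y to its left, z up, the work surface at z = 0. Lengths are in mm, angles in rad, forces in N, time in s.
With the tool pointing down it reaches from about 425 to 950 mm from the base axis. Payload 3.5 kg.
Tool frame: the origin (TCP) lies at the very end of the fingers, on their centre line; the grasp point (between the pads) lies 19 mm behind it; z points along the fingers, y is the line along which they close (so a half turn about z gives the same grasp; the last joint's range is limited). The gripper opens to 85 mm and grips with 20 to 120 N. Pads are 22 mm wide; open, the fingers measure 114 mm over their backs; the gripper's body (76 mm by 85 mm) begins 54 mm behind the grasp point. The pads swing forward as they close: fully open they stand 13 mm farther back than shut.
Start: joints at [1.071, 0.286, 1.577, -0, 1.279, -0.15], TCP at [231.292, 634.121, 231.325] pointing down, gripper open.
Joint ranges: [-2.77, 2.77], [-0.9, 2.22], [0.21, 2.48], [-1.53, 4.67], [0.24, 2.81], [-2.84, 2.84]. Speed limits (rad/s): [2.79, 2.79, 3.14, 3.14, 3.14, 3.14].

## Interface

Orientations are given as a unit quaternion [w, x, y, z].
In Python, from plant import sense, read_camera, get_calibration, close_job gives the robot as it stands.
- The arm moves only by the shell command python3 -m inch 'ROWS' [FORCE]. ROWS is JSON, a list of rows, each a list of 3 entries, a list of its own where there are three numbers: the opening, from -1 (shut) to 1 (fully open), then the shift along the tool's x, y, z normalised to -1 to 1, where 1 is 0.025 m, then the turn about the tool's z normalised to -1 to 1, where 1 is 5 degrees. A call has 1 to 10 rows; each row shifts and turns the commanded pose from where the row before left it, along the tool's axes as they then stand; what a row does not reach is not made up. A row lasts 1/10 s, in which the tool goes at most 50 mm and 8.59 degrees, less where a joint would pass 70% of its speed; a pose out of reach is approached as far as the arm can. A call with a number of a shift or a turn outside -1 to 1 is refused whole. A call with a gripper value outside its range is refused whole. The fingers move at their own pace and stop on an object; FORCE is the grip in N (left out, the last holds). Time passes only in rows, so rows that do not move let the fingers close. It gives the time, the measured TCP pose, the force, the opening and the grip force at its end, in the units of the state.
- sense(): the state, without advancing time (a new reading comes with each control period).
- read_camera(name): name is "side" or "top"; returns the picture (420x560x3 uint8, blue, green, red); there is no depth.
- get_calibration(name): a dict with "mtx" (3x3 intrinsics, pixels), "R" (3x3) and "t" (3): a world point X has camera coordinates R X + t. Camera axes: x right, y down, z forward; pixel columns grow to the right and rows downward; lengths in mm; the calibration is good to about 2 mm. A picture is of the moment at which its call begins. get_calibration takes no time and is no camera call.
- close_job(): hands the job in; it is judged then, once.
The state is a dict: "clock": time; "joint_pos": joint angles; "qvel": joint speeds; "effort": joint torques, N m; "ee_pos": TCP position; "tool_rot": TCP orientation; "contact_force": force on the tool from outside, world axes, zero at the start; "ft_torque": the same for the moment, N m; "finger_gap": finger opening in mm; "grip_force": force on a finger pad.
Only numpy, scipy, OpenCV 4.12 (cv2) and the standard library are available. Lean on these libraries where they do the work, as an engineer would, in place of code of your own. Each camera call takes 0.05 s, during which the arm holds its last target. There are 200 camera calls.

## Task

Swing the lid of the black instrument case fully open until it rests on its stop, then take every steel reference block out of it, put each in a pocket of the grey cassette (any pocket, one per pocket) and press it down until its top is flush with the deck. When all the blocks are flush, slide the aluminium cover plate in under the cassette's two rails, over the blocks, until it meets the end stop, and finally shut the empty case. Do not disturb the multimeter or the screwdriver.

Things in the scene. Friction and masses are not known exactly. Their poses are not given: they have to be found in the camera images.
- case: Black instrument case fixed to the bench, 170 (its x) x 250 (its y) x 45 mm high, walls 5 mm, open on top under its lid. Origin: centre of its underside; z up. The lid's hinge is on its +x rim (to the robot's left); the lid opens from the -x side. Inside is a flat grey floor 22 mm above the bench (clear inside 160 x 240 mm), on which the reference blocks lie.
- lid (a joint): Case lid, a 170 x 250 x 8 mm slab of 0.25 kg. 0 = shut (it may start ajar by up to 0.25), grows as it opens, 1.9 rad = fully open, leaning on its stop. The hinge is stiff (about 0.32 N m): the lid stays at any angle it is left at. To open or shut it, move it all the way.
- lid_handle (a point): Middle of the steel bar handle on top of the lid: round bar 11 mm thick, 70 mm long on two end posts, parallel to the hinge, 35 mm above the lid's outer face and 140 mm from the hinge axis (30 mm in from the lid's -x edge). Its z axis is the lid's outward normal, its y axis runs along the bar.
- lid_hinge (a point): Middle of the lid's hinge axis (axis along its y, the case's y), at the case's +x rim, 45 mm above the bench. This frame turns with the lid: the lid extends 170 mm along its -x; z is the lid's outward normal; the lid's inner face is at z = 0 and its outer face at z = 8 mm.
- block0: Plain steel hardness reference block, 40 x 40 x 18 mm, about 0.23 kg, lying flat in the case at the start; all blocks are alike. Origin: centre of its underside, z up. None if absent in this run (two to four are present).
- block1: Plain steel hardness reference block, 40 x 40 x 18 mm, about 0.23 kg, lying flat in the case at the start; all blocks are alike. Origin: centre of its underside, z up. None if absent in this run (two to four are present).
- block2: Plain steel hardness reference block, 40 x 40 x 18 mm, about 0.23 kg, lying flat in the case at the start; all blocks are alike. Origin: centre of its underside, z up. None if absent in this run (two to four are present).
- block3: Plain steel hardness reference block, 40 x 40 x 18 mm, about 0.23 kg, lying flat in the case at the start; all blocks are alike. Origin: centre of its underside, z up. None if absent in this run (two to four are present).
- cassette: Grey cassette fixed to the bench, its deck 235 (x) x 150 (y) x 26 mm, spanning x = -150 to +85 mm. Origin: underside, in the middle of the four pockets. +x (about the robot's right) is the way the cover slides in. Pockets at x = +-30, y = +-30 mm, each with a sinking pad. Seated flush, a block's origin is 8 mm above this origin; laid on a raised pad, 20 mm.
- pocket0 (a point): Centre of the mouth of a 44 mm square pocket (3 mm chamfer), level with the deck top; axes as the cassette's. In it a friction-held black pad lies 6 mm down, so a block laid in stands 12 mm proud; pressed with about 8 N the pad sinks 12 mm to its bottom and stays.
- pocket1 (a point): Centre of the mouth of a 44 mm square pocket (3 mm chamfer), level with the deck top; axes as the cassette's. In it a friction-held black pad lies 6 mm down, so a block laid in stands 12 mm proud; pressed with about 8 N the pad sinks 12 mm to its bottom and stays.
- pocket2 (a point): Centre of the mouth of a 44 mm square pocket (3 mm chamfer), level with the deck top; axes as the cassette's. In it a friction-held black pad lies 6 mm down, so a block laid in stands 12 mm proud; pressed with about 8 N the pad sinks 12 mm to its bottom and stays.
- pocket3 (a point): Centre of the mouth of a 44 mm square pocket (3 mm chamfer), level with the deck top; axes as the cassette's. In it a friction-held black pad lies 6 mm down, so a block laid in stands 12 mm proud; pressed with about 8 N the pad sinks 12 mm to its bottom and stays.
- entry (a point): Entry between the cassette's two steel rails, on the deck top, 60 mm before the cassette's origin; axes as the cassette's. Rails run from here to the end stop, inner faces 65 mm either side, with overhanging lips from 10 mm farther on (9 mm clear below, tops at 14 mm, 118 mm between; their front ends turn up). Before it the rails flare by 6 mm over 28 mm, then the deck is a bare 62 mm ledge.
- end_stop (a point): Middle of the face, on the deck top, of the 8 mm high end stop that the cover's leading edge meets, 77 mm beyond the cassette's origin along x.
- cover: Aluminium cover plate, 139 (x) x 126 (y) x 6 mm, 0.32 kg, lying on the bench. Origin: centre of its underside, z up. In the middle of its top stands a black grip bar 16 mm thick (x), 60 mm long (y), reaching from 6 to 36 mm above the underside. The plate is the same either way round. Home against the end stop, its origin is at x = +7.5 mm, y = 0, z = 26 mm in the cassette's frame.
- meter: Orange multimeter, 85 x 175 x 38 mm, lying loose; not to be disturbed. Origin: centre of its underside.
- screwdriver: Screwdriver lying loose on the bench, not to be disturbed.
Not all that is in view belongs to the job. Of the things shaped like the cover, the aluminium one is meant.

How it is judged:
By the outcome, as a careful person would: the job done as asked, in the order asked, and still so for the second after the job is handed in, with the robot touching nothing.
Of block0, block1, block2, block3 only 2 to 4 are there at a start; the rules pass over those that are not, and their reading is None.
At some moment in a run one of cover may be knocked a few centimetres aside while the robot is not near it.
Once in a run the grip may slacken for a moment while it holds something.
It also fails if it takes over 210 s, if anything falls off the work surface, if the arm or the gripper's body presses on something with over 40 N, if the wrist force passes 120 N, or if a joint passes its speed limit or range.

## Working session

There is one attempt and no reset: what is moved stays moved. The work goes in short steps, Python scripts to look and compute and a shell command to move; the robot and the scene stay as the last step left them, time stands still between calls to the robot, and variables do not carry over. Pictures are saved under pics/ and viewed, at most 14 in all, crops included, and the job is handed in when it is done.

```bash
ls; mkdir -p pics
python3 - <<'E'
from plant import *
import cv2
for n in("top","side"):
    cv2.imwrite(f"pics/{n}0.png",read_camera(n)); c=get_calibration(n); print(n,c)
print(sense())
E
```

```text
pics
top {'mtx': array([[524.213072  ,   0.        , 272.95182307],
       [  0.        , 524.213072  , 207.07422727],
       [  0.        ,   0.        ,   1.        ]]), 'R': array([[ 1.55150955e-02, -9.99877600e-01,  2.01663409e-03],
       [-9.86634341e-01, -1.56367339e-02, -1.62197934e-01],
       [ 1.62209614e-01,  5.26835989e-04, -9.86756182e-01]]), 't': array([-3.78177175e-01,  5.08451653e+02,  1.25077226e+03])}
side {'mtx': array([[397.8698475 ,   0.        , 279.83561599],
       [  0.        , 397.8698475 , 212.63799709],
       [  0.        ,   0.        ,   1.        ]]), 'R': array([[ 0.97899706, -0.20238633, -0.02458729],
       [-0.12906578, -0.52188902, -0.84319267],
       [ 0.15781883,  0.82865652, -0.53704897]]), 't': array([-500.08135502,  140.82879627,  890.83923589])}
{'clock': 0.1, 'joint_pos': array([ 1.07099798e+00,  2.87148265e-01,  1.57802236e+00, -3.05201418e-05,
        1.27857976e+00, -1.49976536e-01]), 'qvel': array([-0.00135495, -0.00270579, -0.00195642, -0.00125884, -0.00035487,
       -0.00076323]), 'effort': array([ 9.27184874e-05, -4.07294011e+01, -2.93698937e+01, -1.71094125e-04,
        3.44160922e-03, -7.82303289e-06]), 'ee_pos': array([231.02309504, 633.61042833, 230.04248223]), 'tool_rot': array([-3.30531281e-04,  1.74015956e-01,  9.84742242e-01, -1.02708748e-03]), 'contact_force': array([-0.44250815,  0.33892822, -0.61007923]), 'ft_torque': array([ 0.0182372 , -0.00684883, -0.02209492]), 'grip_force': 0.0, 'finger_gap': 85.30075620707684}
```

View pics/top0.png

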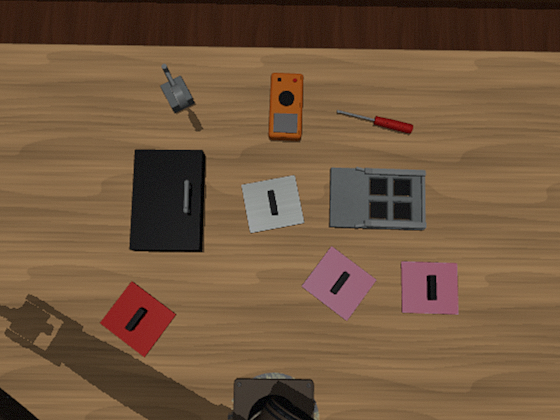

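View pics/side0.png

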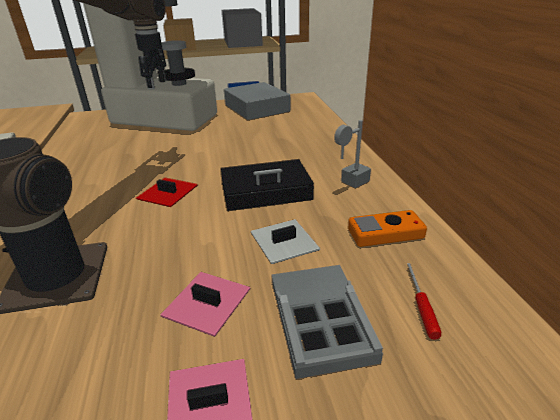

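The top view shows the case at about (168,200) with its handle at (186,197), the aluminium cover at (273,204) and the cassette at (378,199) with its end stop on the right. The multimeter, at (286,105), and the screwdriver, at (375,121), lie beyond them.

Run:
```python
import cv2,numpy as np
t=cv2.imread("pics/top0.png");s=cv2.imread("pics/side0.png")
def crop(im,u,v,w,h,f): return cv2.resize(im[v:v+h,u:u+w],None,fx=f,fy=f,interpolation=cv2.INTER_CUBIC)
a=crop(t,122,140,100,120,4)      # 400x480
b=crop(s,215,150,105,65,3.8)       # 399x247
c=crop(t,322,160,110,75,3.6)
o=np.zeros((540,800,3),np.uint8)
o[:480,:400]=a;o[:b.shape[0],400:400+b.shape[1]]=b;o[255:255+c.shape[0],404:404+c.shape[1]]=c
o=cv2.convertScaleAbs(o,alpha=1.5,beta=25)
cv2.imwrite("pics/c0.png",o)
```

```text
(no output)
```

View pics/c0.png

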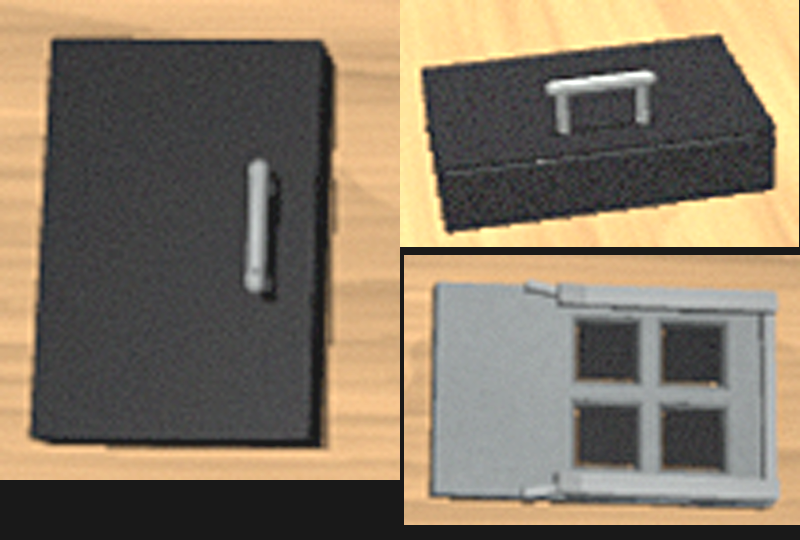

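```bash
cat > h.py <<'E'
import numpy as np, cv2
from plant import *
from scipy.optimize import least_squares
C={n:get_calibration(n) for n in("top","side")}
def proj(n,X):
    c=C[n];p=(np.atleast_2d(X)@c["R"].T+c["t"])@c["mtx"].T;return p[:,:2]/p[:,2:]
def back(n,uv,z):
    c=C[n];uv=np.atleast_2d(uv);d=(np.c_[uv,np.ones(len(uv))]@np.linalg.inv(c["mtx"]).T)@c["R"];o=-c["R"].T@c["t"]
    return o+d*((z-o[2])/d[:,2])[:,None]
def rz(a): return np.array([[np.cos(a),-np.sin(a),0],[np.sin(a),np.cos(a),0],[0,0,1]])
def tf(p,X): # p=(x,y,yaw) bench object
    return np.atleast_2d(X)@rz(p[2]).T+[p[0],p[1],0]
def lidpt(p,a,L): # lid frame -> world ; a lid angle
    L=np.atleast_2d(L);c,s=np.cos(a),np.sin(a)
    # opening lifts -x side: rotate about +y by a
    return tf(p,np.c_[L[:,0]*c+L[:,2]*s+85,L[:,1],-L[:,0]*s+L[:,2]*c+45])
E
python3 - <<'E'
from h import *
u=lambda P,f,o,off=(0,0):(np.array(P,float)-off+.5)/f-.5+o
T=u([(52,39),(322,40),(307,440),(30,437),(258,160),(256,288)],4,(122,140))
S=u([(422,70),(720,36),(773,127),(443,170),(548,88),(655,77),(450,230),(773,187)],3.8,(215,150),(400,0))
lt=[(0,-125,8),(-170,-125,8),(-170,125,8),(0,125,8),(-140,-35,43),(-140,35,43)]
ls=[(0,125,8),(0,-125,8),(-170,-125,8),(-170,125,8),(-140,35,43),(-140,-35,43)]
bs=[(-85,125,0),(-85,-125,0)]
def f(p):
    r=[proj("top",lidpt(p[:3],p[3],lt))-T,proj("side",np.r_[lidpt(p[:3],p[3],ls),tf(p,bs)])-S]
    return np.concatenate([x.ravel() for x in r])
s=least_squares(f,[500,250,1.57,.1],x_scale=[10,10,.1,.1],loss="soft_l1")
print("case",s.x);print(f(s.x).reshape(-1,2).round(1).tolist())
p=s.x
print("handle",lidpt(p,p[3],(-140,0,43)),"hinge",lidpt(p,p[3],(0,0,0)))
# cassette: crop points
T=u([(433,284),(776,294),(776,505),(431,496),(574,321),(726,323),(724,470),(574,466)],3.6,(322,160),(404,255))
X=[(-150,75,26),(85,75,26),(85,-75,26),(-150,-75,26),(-52,52,26),(52,52,26),(52,-52,26),(-52,-52,26)]
w=[.3]*4+[1]*4
g=lambda p:((proj("top",tf(p,X))-T)*np.array(w)[:,None]).ravel()
s=least_squares(g,[500,-180,-1.57],x_scale=[10,10,.1],loss="soft_l1");print("cassette",s.x,g(s.x).reshape(-1,2).round(1).tolist())
im=cv2.imread("pics/top0.png");m=(im.min(2)>140).astype(np.uint8)
m[:,:235]=0;m[:,310:]=0;m[:165]=0;m[245:]=0
c=max(cv2.findContours(m,0,1)[0],key=cv2.contourArea);b=cv2.boxPoints(cv2.minAreaRect(c))
q=back("top",b,6);print("cover corners",b.round(1).tolist(),q.round(1).tolist(),q.mean(0),[np.linalg.norm(q[i]-q[i-1]) for i in range(4)],[np.arctan2(*(q[i]-q[i-1])[1::-1]) for i in range(4)])
E
```

```text
case [5.23423205e+02 2.69581213e+02 1.57758391e+00 2.49724487e-03]
[[-0.6, -0.6], [0.2, -0.2], [0.8, 0.3], [-0.5, 0.4], [0.6, 2.1], [0.0, -1.0], [-0.5, -1.1], [0.2, -1.1], [1.4, -0.6], [-0.8, -0.8], [1.9, 0.5], [-1.4, 0.5], [-0.7, 0.1], [1.0, 0.0]]
handle [[523.79578701 214.69029575  88.34947984]] hinge [[522.84626496 354.5792553   45.        ]]
cassette [ 537.57701726 -284.57363917   -1.58616193] [[0.2, -0.1], [-0.5, -0.1], [-0.2, 0.0], [0.1, -0.1], [0.2, -0.5], [-0.7, 0.2], [0.3, 0.3], [0.2, 0.1]]
cover corners [[241.39999389648438, 185.10000610351562], [294.1000061035156, 175.10000610351562], [302.8999938964844, 221.6999969482422], [250.3000030517578, 231.6999969482422]] [[569.9, 88.9, 6.0], [598.0, -45.2, 6.0], [477.9, -68.5, 6.0], [450.6, 63.7, 6.0]] [524.10550997   9.71991234   6.        ] [np.float64(121.9466924623567), np.float64(136.95041076390396), np.float64(122.36439291168588), np.float64(134.96170803864013)] [np.float64(0.20823066733590204), np.float64(-1.3637883030886013), np.float64(-2.949623966749642), np.float64(1.7748112484185794)]
```

```bash
cat > go.py <<'E'
import sys
from h import *
from scipy.spatial.transform import Rotation as Ro
# go.py x y z [tool-y yaw deg in world]: units total, turn applied FIRST (shifts in turned axes) 
s=sense();q=s["tool_rot"];R=Ro.from_quat([q[1],q[2],q[3],q[0]]).as_matrix()
x,y,z=map(float,sys.argv[1:4]);yaw=np.degrees(np.arctan2(R[1,1],R[0,1]))
t=0
if len(sys.argv)>4:
    t=(yaw-float(sys.argv[4])+90)%180-90 # turn about tool z (down)
    R=R@rz(np.radians(t))
d=R.T@(np.array([x,y,z])-s["ee_pos"])
print("at",s["ee_pos"].round(1),"yaw",yaw.round(1),"j6",s["joint_pos"][5].round(2),"gap",s["finger_gap"].__round__(1),"F",s["contact_force"].round(1),"| units",(d/25).round(2),"turn",round(t/5,2),"rows>=",np.ceil(max(abs(d).max()/25,np.linalg.norm(d)/50)),"t",s["clock"])
E
python3 go.py 524 215 140 90
```

```text
at [231.  633.6 230. ] yaw 70.0 j6 -0.15 gap 85.3 F [-0.4  0.3 -0.6] | units [-11.72 -16.74   3.62] turn -4.01 rows>= 17.0 t 0.1
```

```bash
python3 -m inch '[[1,[0,0,0],-1],[1,[0,0,0],-1],[1,[0,0,0],-1],[1,[0,0,0],-1],[1,[-0.7,-1,0.2],0],[1,[-0.7,-1,0.2],0],[1,[-0.7,-1,0.2],0],[1,[-0.7,-1,0.2],0],[1,[-0.7,-1,0.2],0],[1,[-0.7,-1,0.2],0]]' 40
python3 -m inch '[[1,[-0.7,-1,0.2],0],[1,[-0.7,-1,0.2],0],[1,[-0.7,-1,0.2],0],[1,[-0.7,-1,0.2],0],[1,[-0.7,-1,0.2],0],[1,[-0.7,-1,0.2],0],[1,[-0.7,-1,0.2],0],[1,[-0.7,-1,0.2],0],[1,[-0.7,-1,0.2],0],[1,[-0.7,-1,0.2],0]]'
python3 -m inch '[[1,[0,0,0],0],[1,[0,0,0],0]]'
python3 go.py 524 215 69 90
```

```text
clock: 1.1
ee_pos: [336.5, 482.7, 200.5]
tool_rot: [-0.0, 0.0, 1.0, -0.0]
contact_force: [1.1, -0.4, -0.3]
finger_gap: 85.5
grip_force: 0.0
clock: 2.1
ee_pos: [511.2, 232.7, 150.7]
tool_rot: [-0.0, 0.0, 1.0, -0.0]
contact_force: [-0.2, 0.5, -1.0]
finger_gap: 85.6
grip_force: 0.0
clock: 2.3
ee_pos: [510.8, 233.5, 150.7]
tool_rot: [-0.001, 0.001, 1.0, 0.0]
contact_force: [-0.7, -0.4, 0.0]
finger_gap: 85.3
grip_force: 0.0
at [510.8 233.5 150.7] yaw 89.9 j6 -1.32 gap 85.3 F [-0.7 -0.4  0. ] | units [-0.53 -0.74  3.27] turn -0.03 rows>= 4.0 t 2.3
```

```bash
python3 -m inch '[[1,[-0.5,-0.75,0],0],[1,[0,0,0.8],0],[1,[0,0,0.8],0],[1,[0,0,0.8],0],[1,[0,0,0.8],0],[1,[0,0,0],0]]' && python3 -m inch '[[-1,[0,0,0],0],[-1,[0,0,0],0],[-1,[0,0,0],0],[-1,[0,0,0],0],[-1,[0,0,0],0],[-1,[0,0,0],0],[-1,[0,0,0],0],[-1,[0,0,0],0]]' 40
python3 go.py 524 215 69 90
```

```text
clock: 2.9
ee_pos: [520.3, 215.7, 68.2]
tool_rot: [-0.003, -0.0, 1.0, -0.001]
contact_force: [-0.7, 0.3, -0.4]
finger_gap: 85.0
grip_force: 0.0
clock: 3.7
ee_pos: [523.8, 214.9, 71.6]
tool_rot: [0.0, 0.0, 1.0, -0.0]
contact_force: [1.3, -1.4, 2.1]
finger_gap: 9.8
grip_force: 38.9
at [523.8 214.9  71.6] yaw 90.0 j6 -1.36 gap 9.8 F [ 1.3 -1.4  2.1] | units [-0.01  0.    0.11] turn -0.01 rows>= 1.0 t 3.7
```

Run:
```python
import numpy as np
a=np.arange(0,1.95,.1);P=np.c_[-140*np.cos(a)+43*np.sin(a),-140*np.sin(a)-43*np.cos(a)]
print((np.diff(P,axis=0)/25).round(2).tolist())
```

```text
[[0.2, -0.55], [0.25, -0.53], [0.31, -0.5], [0.35, -0.47], [0.4, -0.43], [0.44, -0.39], [0.48, -0.34], [0.51, -0.29], [0.53, -0.24], [0.56, -0.19], [0.57, -0.13], [0.58, -0.07], [0.59, -0.01], [0.58, 0.05], [0.58, 0.1], [0.56, 0.16], [0.54, 0.22], [0.52, 0.27], [0.49, 0.32]]
```

```bash
python3 -m inch '[[-1,[0,0.1,-0.27],0],[-1,[0,0.1,-0.27],0],[-1,[0,0.12,-0.27],0],[-1,[0,0.12,-0.27],0],[-1,[0,0.15,-0.25],0],[-1,[0,0.15,-0.25],0],[-1,[0,0.17,-0.24],0],[-1,[0,0.17,-0.24],0],[-1,[0,0.2,-0.22],0],[-1,[0,0.2,-0.22],0]]' 60
python3 go.py 524 252 136
```

```text
clock: 4.7
ee_pos: [523.6, 251.7, 134.1]
tool_rot: [-0.0, 0.0, 1.0, -0.001]
contact_force: [4.1, -2.9, -4.6]
finger_gap: 8.9
grip_force: 58.3
at [523.6 251.7 134.1] yaw 90.0 j6 -1.3 gap 8.9 F [ 4.1 -2.9 -4.6] | units [-0.02  0.01 -0.08] turn 0.0 rows>= 1.0 t 4.7
```

```bash
python3 -m inch '[[-1,[0,0.22,-0.2],0],[-1,[0,0.22,-0.2],0],[-1,[0,0.24,-0.17],0],[-1,[0,0.24,-0.17],0],[-1,[0,0.25,-0.15],0],[-1,[0,0.25,-0.15],0],[-1,[0,0.27,-0.12],0],[-1,[0,0.27,-0.12],0],[-1,[0,0.28,-0.1],0],[-1,[0,0.28,-0.1],0]]' && python3 -m inch '[[-1,[0,0.28,-0.07],0],[-1,[0,0.28,-0.07],0],[-1,[0,0.29,-0.04],0],[-1,[0,0.29,-0.04],0],[-1,[0,0.29,-0.01],0],[-1,[0,0.29,-0.01],0],[-1,[0,0.29,0.02],0],[-1,[0,0.29,0.02],0],[-1,[0,0,0],0]]'
python3 go.py 524 375 171
```

```text
clock: 5.7
ee_pos: [523.3, 314.1, 172.9]
tool_rot: [-0.001, 0.0, 1.0, -0.002]
contact_force: [-0.2, -6.7, 2.2]
finger_gap: 8.7
grip_force: 58.4
clock: 6.6
ee_pos: [523.1, 373.9, 178.4]
tool_rot: [-0.0, -0.0, 1.0, 0.0]
contact_force: [-1.7, -1.3, 4.5]
finger_gap: 8.7
grip_force: 60.9
at [523.1 373.9 178.4] yaw 90.0 j6 -1.11 gap 8.7 F [-1.7 -1.3  4.5] | units [-0.04  0.04  0.3 ] turn 0.0 rows>= 1.0 t 6.6
```

```bash
python3 -m inch '[[-0.3,[0,0,0],0],[-0.3,[0,0,0],0],[-0.3,[0,0,-0.5],0],[-0.3,[0,0,-1],0],[-0.3,[0,0,-1],0],[-0.3,[0,0,-1],0],[-0.3,[0,0,0],0]]' && python3 -m inch '[[-1,[0,-1,0],0],[-1,[0,-1,0],0],[-1,[0,-1,0],0],[-1,[0,-1,0],0],[-1,[0,0,0],0],[-1,[0,0,0],0]]'
python3 go.py 524 280 165
python3 - <<'E'
from h import *
t=read_camera("top");s=read_camera("side");cv2.imwrite("pics/t1.png",t);cv2.imwrite("pics/s1.png",s)
o=np.zeros((600,800,3),np.uint8);o[:480,:400]=cv2.resize(t[130:250,112:212],None,fx=4,fy=4,interpolation=2)
o[:480,400:800]=cv2.resize(s[100:220,200:300],None,fx=4,fy=4,interpolation=2)
cv2.imwrite("pics/c1.png",cv2.convertScaleAbs(o,alpha=1.4,beta=20))
E
```

```text
clock: 7.3
ee_pos: [525.4, 373.8, 269.3]
tool_rot: [0.004, 0.0, 1.0, 0.002]
contact_force: [-0.7, 0.2, 0.8]
finger_gap: 30.2
grip_force: 0.0
clock: 7.9
ee_pos: [523.2, 272.5, 262.6]
tool_rot: [-0.001, 0.001, 1.0, 0.0]
contact_force: [0.2, -0.6, -0.6]
finger_gap: -0.2
grip_force: 0.0
at [523.2 272.5 262.6] yaw 89.9 j6 -1.26 gap -0.2 F [ 0.2 -0.6 -0.6] | units [-0.04  0.3   3.9 ] turn 0.0 rows>= 4.0 t 7.9
```

View pics/c1.png

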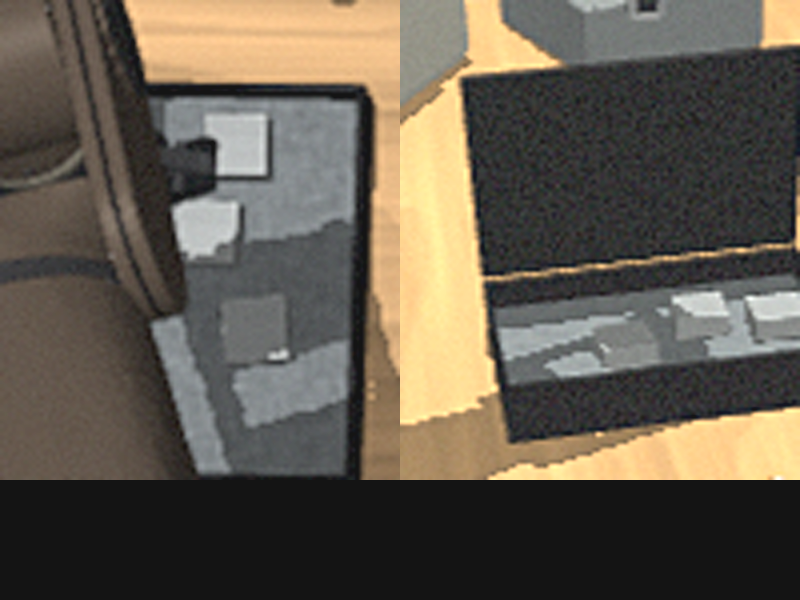

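The lid stands nearly upright in the side half, at (630,160). Three blocks show in the case: crop (238,145), (208,230) and (255,330) in the top half. Next I push the lid onto its stop from the inside.

```bash
python3 -m inch '[[-1,[0,0,1],0],[-1,[0,0,1],0],[-1,[0,0,1],0],[-1,[0,0,0.9],0],[-1,[0,0.7,0],0],[-1,[0,0.7,0],0],[-1,[0,0.4,0],0],[-1,[0,0.4,0],0],[-1,[0,0.4,0],0],[-1,[0,0.4,0],0]]' && python3 -m inch '[[-1,[0,0.4,0],0],[-1,[0,0.3,0],0],[-1,[0,0.2,0],0],[-1,[0,0.2,0],0],[-1,[0,0.2,0],0]]'
python3 go.py 524 383 165
```

```text
clock: 9.0
ee_pos: [523.9, 348.7, 166.6]
tool_rot: [0.001, 0.0, 1.0, 0.0]
contact_force: [-1.3, -1.7, 1.6]
finger_gap: -0.1
grip_force: 0.0
clock: 9.5
ee_pos: [523.6, 380.4, 165.8]
tool_rot: [-0.0, 0.0, 1.0, -0.0]
contact_force: [1.1, -1.1, 0.6]
finger_gap: -0.1
grip_force: 0.7
at [523.6 380.4 165.8] yaw 89.9 j6 -1.1 gap -0.1 F [ 1.1 -1.1  0.6] | units [-0.02  0.11  0.03] turn 0.0 rows>= 1.0 t 9.5
```

```bash
for i in 1 2; do python3 -m inch '[[-1,[0,0.1,0],0],[-1,[0,0.1,0],0],[-1,[0,0.1,0],0]]' | sed -n '2p;4p'; done
```

```text
ee_pos: [523.4, 386.1, 165.2]
contact_force: [0.2, -8.7, 0.5]
ee_pos: [523.4, 386.5, 165.3]
contact_force: [-3.4, -30.0, 8.6]
```

```bash
python3 -m inch '[[-1,[0,-0.8,0],0],[-1,[0,-1,-0.5],0],[-1,[0,-1,-1],0],[0,[0,-1,-1],0],[1,[0,-1,-1],0],[1,[0,-1,0],0],[1,[0,-1,0],0],[1,[0,-1,0],0],[1,[0,-1,0],0],[1,[0,-1,0],0]]' && python3 -m inch '[[1,[0,-1,0],0],[1,[0,-1,0],0],[1,[0,-1,0],0],[1,[0,-1,0],0],[1,[0,0,0],0]]'|tail -5
python3 - <<'E'
from h import *
t=read_camera("top");s=read_camera("side");cv2.imwrite("pics/t2.png",t);cv2.imwrite("pics/s2.png",s)
o=np.zeros((600,800,3),np.uint8);o[:600,:500]=cv2.resize(t[130:250,112:212],None,fx=5,fy=5,interpolation=2)
o[:360,500:800]=cv2.resize(s[100:220,210:310],None,fx=3,fy=3,interpolation=2)
cv2.imwrite("pics/c2.png",cv2.convertScaleAbs(o,alpha=1.3,beta=20))
E
```

```text
clock: 11.1
ee_pos: [523.5, 149.8, 253.7]
tool_rot: [0.001, 0.0, 1.0, 0.001]
contact_force: [0.3, -0.0, 0.4]
finger_gap: 85.5
grip_force: 0.0
ee_pos: [523.8, 48.4, 253.7]
tool_rot: [0.001, 0.002, 1.0, 0.0]
contact_force: [0.6, 0.6, 1.0]
finger_gap: 85.5
grip_force: 0.0
```

View pics/c2.png

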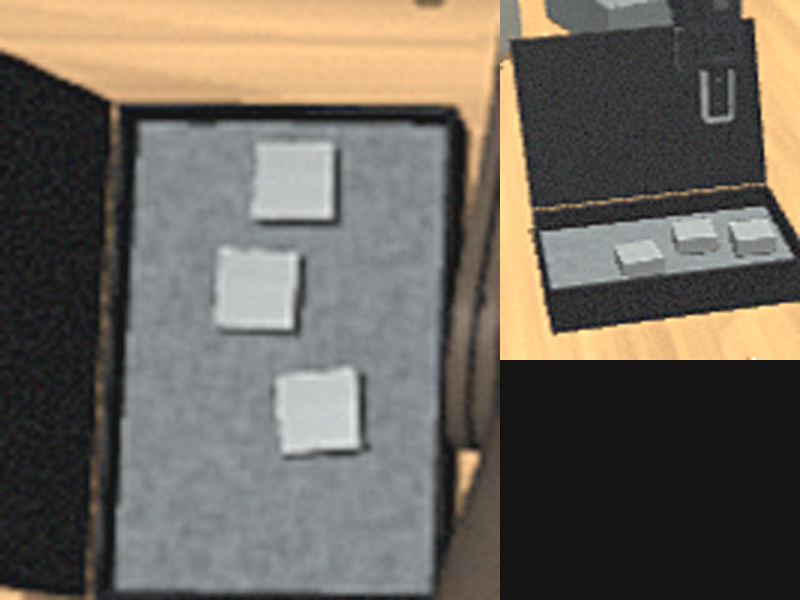

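Exactly three blocks lie in the open case, at crop (293,180), (257,288) and (319,411). The lid is on its stop.

```bash
python3 - <<'E'
from h import *
im=cv2.imread("pics/t2.png");R=im[130:250,112:212].min(2);m=(cv2.resize(R,None,fx=4,fy=4,interpolation=2)>130).astype(np.uint8)
m[:,360*1:]=0;m[:88]=0
m=cv2.morphologyEx(m,cv2.MORPH_OPEN,np.ones((9,9)))
for c in cv2.findContours(m,0,1)[0]:
    if 1500<cv2.contourArea(c)<8000:
        b=(cv2.boxPoints(cv2.minAreaRect(c))+.5)/4-.5+[112,130]
        q=back("top",b,40);d=q[1]-q[0];a=np.degrees(np.arctan2(d[1],d[0]))%90
        print("block",q.mean(0).round(1),"size",[np.linalg.norm(q[i]-q[i-1]).round(1) for i in range(4)],"yaw%90",a.round(1), b.mean(0).round(1))
c=(537.6,-284.6,-1.586)
for i,(x,y) in enumerate([(30,30),(30,-30),(-30,30),(-30,-30)]): print("pocket",tf(c,[x,y,26]).round(1))
E
python3 go.py 524 48 250
```

```text
block [493.4 248.7  40. ] size [np.float64(37.5), np.float64(37.9), np.float64(37.5), np.float64(37.7)] yaw%90 4.5 [175.  211.7]
block [547.9 282.2  40. ] size [np.float64(24.7), np.float64(35.4), np.float64(24.7), np.float64(35.3)] yaw%90 0.9 [162.5 189.8]
pocket [[ 567.1 -315.1   26. ]]
pocket [[ 507.1 -314.1   26. ]]
pocket [[ 568.1 -255.1   26. ]]
pocket [[ 508.1 -254.1   26. ]]
at [523.6  50.4 253.6] yaw 89.9 j6 -1.67 gap 85.3 F [ 0.  -0.   0.2] | units [-0.02 -0.09  0.14] turn 0.0 rows>= 1.0 t 11.7
```

```bash
python3 - <<'E'
from h import *
for n,P in dict(A=[(256,141),(335,142),(333,220),(252,219)],B=[(219,248),(300,250),(297,329),(215,326)],C=[(276,373),(357,367),(361,449),(284,455)]).items():
    q=back("top",(np.array(P)+.5)/5-.5+[112,130],40);a=[np.degrees(np.arctan2(*(q[(i+1)%4]-q[i])[1::-1]))%90 for i in range(4)]
    a=[(x+45)%90-45 for x in a]
    print(n,q.mean(0).round(1),[np.linalg.norm(q[i]-q[i-1]).round(1) for i in range(4)],np.mean(a).round(1),np.round(a,1))
E
python3 go.py 502 249 110 95
```

```text
A [609.4 265.5  40. ] [np.float64(40.0), np.float64(39.6), np.float64(40.0), np.float64(40.4)] 0.4 [ 0.2  1.1  0.2 -0. ]
B [554.2 280.9  40. ] [np.float64(39.5), np.float64(40.3), np.float64(40.0), np.float64(40.7)] -0.3 [-0.5  0.6 -1.2  0.1]
C [493.1 247.5  40. ] [np.float64(41.2), np.float64(40.0), np.float64(41.0), np.float64(37.9)] 6.0 [5.2 5.2 5.4 8.2]
at [523.6  50.4 253.6] yaw 89.9 j6 -1.67 gap 85.3 F [ 0.  -0.   0.2] | units [0.17 7.98 5.75] turn -1.02 rows>= 8.0 t 11.7
```

```bash
python3 go.py 493 247.5 100 95.5; python3 -m inch '[[0.45,[0,0,0],-0.55],[0.45,[0,0,0],-0.55],[0.45,[0.15,1,0.4],0],[0.45,[0.15,1,0.4],0],[0.45,[0.15,1,0.4],0],[0.45,[0.15,1,0.4],0],[0.45,[0.15,1,0.4],0],[0.45,[0.15,1,0.4],0],[0.45,[0.15,1,0.4],0],[0.45,[0.1,0.7,0.4],0]]' | tail -2; python3 go.py 493 247.5 27 95.5
```

```text
at [523.6  50.4 253.6] yaw 89.9 j6 -1.67 gap 85.3 F [ 0.  -0.   0.2] | units [0.47 7.96 6.15] turn -1.12 rows>= 8.0 t 11.7
finger_gap: 62.0
grip_force: 0.0
at [475.5 242.  173.1] yaw 95.6 j6 -1.39 gap 62.0 F [ 1.1 -0.3 -1.2] | units [-0.72  0.15  5.85] turn 0.02 rows>= 6.0 t 12.7
```

```bash
python3 -m inch '[[0.45,[-0.7,0.15,0],0],[0.45,[0,0,1],0],[0.45,[0,0,1],0],[0.45,[0,0,1],0],[0.45,[0,0,1],0],[0.45,[0,0,0.8],0],[0.45,[0,0,0.5],0],[0.45,[0,0,0.35],0],[0.45,[0,0,0.2],0],[0.45,[0,0,0],0]]' | tail -5;python3 go.py 493 247.5 27 95.5
```

```text
ee_pos: [493.5, 244.7, 27.0]
tool_rot: [-0.0, -0.048, 0.999, 0.0]
contact_force: [-0.9, 0.2, -0.6]
finger_gap: 61.9
grip_force: 0.0
at [493.5 244.7  27. ] yaw 95.5 j6 -1.39 gap 61.9 F [-0.9  0.2 -0.6] | units [0.01 0.11 0.  ] turn -0.01 rows>= 1.0 t 13.7
```

```bash
python3 -m inch '[[-1,[0,0,0],0],[-1,[0,0,0],0],[-1,[0,0,0],0],[-1,[0,0,0],0],[-1,[0,0,0],0],[-1,[0,0,0],0]]' 60|tail -5; python3 go.py 493 247.5 27 95.5
```

```text
ee_pos: [494.7, 244.8, 28.6]
tool_rot: [0.001, -0.048, 0.999, 0.0]
contact_force: [-0.3, 0.7, 5.6]
finger_gap: 38.7
grip_force: 61.9
at [494.7 244.8  28.6] yaw 95.5 j6 -1.39 gap 38.7 F [-0.3  0.7  5.6] | units [0.06 0.11 0.06] turn -0.01 rows>= 1.0 t 14.3
```

```bash
python3 -m inch '[[-1,[0,0,-0.5],0],[-1,[0,0,-1],0],[-1,[0,0,-1],0],[-1,[0,0,-1],0],[-1,[0,0,0],0]]'|tail -5; python3 go.py 508.1 -254.1 90 89.1
```

```text
ee_pos: [495.8, 245.0, 118.5]
tool_rot: [0.004, -0.048, 0.999, 0.001]
contact_force: [0.9, 0.8, -1.4]
finger_gap: 38.1
grip_force: 61.2
at [495.8 245.  118.5] yaw 95.5 j6 -1.39 gap 38.1 F [ 0.9  0.8 -1.4] | units [ -0.8  -19.96   1.11] turn 1.27 rows>= 20.0 t 14.8
```

```bash
python3 -m inch '[[-1,[0,0,0],0.64],[-1,[0,0,0],0.64],[-1,[0,-1,0],0],[-1,[0,-1,0],0],[-1,[0,-1,0],0],[-1,[0,-1,0],0],[-1,[0,-1,0],0],[-1,[0,-1,0],0],[-1,[0,-1,0],0],[-1,[0,-1,0],0]]'|tail -2; python3 -m inch '[[-1,[-0.08,-1,0],0],[-1,[-0.08,-1,0],0],[-1,[-0.08,-1,0],0],[-1,[-0.08,-1,0],0],[-1,[-0.08,-1,0],0],[-1,[-0.08,-1,0],0],[-1,[-0.08,-1,0],0],[-1,[-0.08,-1,0],0],[-1,[-0.08,-1,0],0],[-1,[-0.08,-1,0],0]]'|tail -2; python3 -m inch '[[-1,[0,-1,0],0],[-1,[0,-0.9,0],0],[-1,[0,0,0],0]]'|tail -2; python3 go.py 508.1 -254.1 50 89.1
```

```text
finger_gap: 37.9
grip_force: 61.2
finger_gap: 38.3
grip_force: 61.2
finger_gap: 37.8
grip_force: 61.2
at [ 504.3 -255.2  112.9] yaw 88.9 j6 -2.2 gap 37.8 F [ 0.1 -0.1 -1.5] | units [-0.16  0.05  2.52] turn -0.04 rows>= 3.0 t 17.1
```

```bash
python3 -m inch '[[-1,[-0.15,0.05,0],0],[-1,[0,0,1],0],[-1,[0,0,1],0],[-1,[0,0,0.6],0],[-1,[0,0,0],0]]'|tail -5; python3 -m inch '[[-1,[0,0,0.2],0],[-1,[0,0,0.2],0],[-1,[0,0,0.15],0],[-1,[0,0,0],0]]'|tail -5;python3 go.py 508.1 -254.1 28 89.1
```

```text
ee_pos: [507.1, -249.6, 46.2]
tool_rot: [-0.003, 0.008, 1.0, 0.002]
contact_force: [-0.2, 0.4, -2.0]
finger_gap: 38.4
grip_force: 61.2
ee_pos: [509.1, -252.1, 35.8]
tool_rot: [-0.0, 0.008, 1.0, 0.0]
contact_force: [0.7, -0.1, -2.3]
finger_gap: 38.1
grip_force: 61.2
at [ 509.1 -252.1   35.8] yaw 89.1 j6 -2.19 gap 38.1 F [ 0.7 -0.1 -2.3] | units [ 0.04 -0.08  0.31] turn -0.01 rows>= 1.0 t 18.0
```

```bash
for i in 1 2 3; do python3 -m inch '[[-1,[0,-0.03,0.06],0],[-1,[0,0,0.06],0],[-1,[0,0,0],0]]'|sed -n '2p;4p'; done
```

```text
ee_pos: [509.0, -252.9, 32.8]
contact_force: [-0.6, 0.4, -2.7]
ee_pos: [508.9, -253.5, 29.6]
contact_force: [0.1, -0.1, -2.1]
ee_pos: [509.1, -254.4, 26.7]
contact_force: [0.8, 0.4, -1.9]
```

```bash
python3 -m inch '[[0.2,[0,0,0],0],[0.2,[0,0,0],0],[0.2,[0,0,0],0],[0.2,[0,0,-0.6],0],[0.2,[0,0,-1],0],[0.2,[0,0,-1],0],[-1,[0,0,0],0],[-1,[0,0,0],0],[-1,[0,0,0],0],[-1,[0,0,0],0]]'|tail -5
python3 - <<'E'
from h import *
s=read_camera("side");t=read_camera("top")
o=np.zeros((520,800,3),np.uint8);o[:520,:480]=cv2.resize(s[260:390,265:385],None,fx=4,fy=4,interpolation=2)
o[:225,482:797]=cv2.resize(t[155:230,325:430],None,fx=3,fy=3,interpolation=2)
cv2.imwrite("pics/c3.png",cv2.convertScaleAbs(o,alpha=1.3,beta=20))
E
```

```text
ee_pos: [508.2, -253.8, 90.5]
tool_rot: [-0.001, 0.008, 1.0, 0.001]
contact_force: [-1.1, 0.7, -0.6]
finger_gap: 0.1
grip_force: 0.0
```

View pics/c3.png

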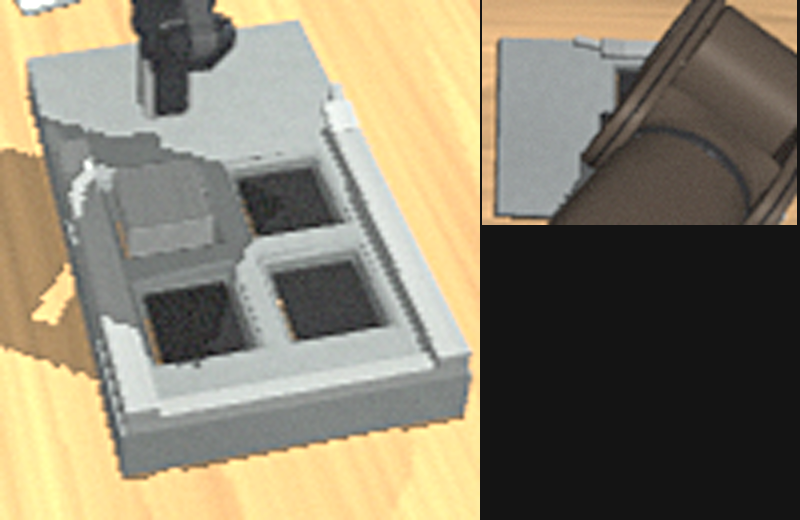

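The block sits square in its pocket, standing about 12 mm proud, at crop (165,210). Now I press it.

```bash
python3 -m inch '[[-1,[0,0,1],0],[-1,[0,0,0.9],0],[-1,[0,0,0.15],0],[-1,[0,0,0.15],0],[-1,[0,0,0.1],0],[-1,[0,0,0.1],0],[-1,[0,0,0.1],0]]'|sed -n '2p;4p'; python3 -m inch '[[-1,[0,0,0.05],0],[-1,[0,0,0.05],0]]'|sed -n '2p;4p'
```

```text
ee_pos: [509.0, -254.2, 30.8]
contact_force: [-3.8, 2.8, 7.0]
ee_pos: [509.0, -254.3, 28.4]
contact_force: [-3.2, 2.2, 6.1]
```

```bash
for i in 1 2 3; do python3 -m inch '[[-1,[0,0,0.05],0],[-1,[0,0,0.05],0],[-1,[0,0,0],0]]'|sed -n '2p;4p'; done
```

```text
ee_pos: [509.2, -254.4, 26.0]
contact_force: [-2.8, 1.8, 5.8]
ee_pos: [509.3, -254.4, 25.9]
contact_force: [-8.2, 5.7, 19.0]
ee_pos: [509.4, -254.5, 25.8]
contact_force: [-14.1, 7.6, 31.6]
```

```bash
python3 -m inch '[[-1,[0,0,-0.6],0],[-1,[0,0,-1],0],[-1,[0,0,-1],0],[-1,[-0.08,1,-0.4],0],[0.4,[-0.08,1,0],0],[0.4,[-0.08,1,0],0],[0.4,[-0.08,1,0],0],[0.4,[-0.08,1,0],0],[0.4,[-0.08,1,0],0],[0.4,[-0.08,1,0],0]]'|sed -n '2p'; python3 -m inch '[[0.4,[-0.08,1,0],0],[0.4,[-0.08,1,0],0],[0.4,[-0.08,1,0],0],[0.4,[-0.08,1,0],0],[0.4,[-0.08,1,0],0],[0.4,[-0.08,1,0],0],[0.4,[-0.08,1,0],0],[0.4,[-0.08,1,0],0],[0.4,[-0.08,1,0],0],[0.4,[-0.08,1,0],0]]'|sed -n '2p'; python3 -m inch '[[0.4,[-0.08,1,0],0],[0.4,[-0.08,1,0],0],[0.4,[-0.08,1,0],0],[0.4,[-0.08,1,0],0],[0.4,[0,0,0],0]]'|sed -n '2p'; python3 go.py 554.2 280.9 27 90
```

```text
ee_pos: [526.5, -78.8, 95.3]
ee_pos: [550.6, 171.2, 95.2]
ee_pos: [560.3, 272.5, 95.4]
at [560.3 272.5  95.4] yaw 89.2 j6 -1.27 gap 59.7 F [ 0.3  0.1 -0.1] | units [0.25 0.33 2.73] turn -0.16 rows>= 3.0 t 24.3
```

```bash
python3 -m inch '[[0.4,[0.25,0.33,0],-0.15],[0.4,[0,0,1],0],[0.4,[0,0,0.8],0],[0.4,[0,0,0.5],0],[0.4,[0,0,0.3],0],[0.4,[0,0,0.13],0],[0.4,[0,0,0],0]]'|sed -n '2p;4p';python3 -m inch '[[-1,[0,0,0],0],[-1,[0,0,0],0],[-1,[0,0,0],0],[-1,[0,0,0],0],[-1,[0,0,0],0],[-1,[0,0,0],0]]' 60|tail -5;  python3 -m inch '[[-1,[0,0,-0.5],0],[-1,[0,0,-1],0],[-1,[0,0,-1],0],[-1,[0,0,-1],0],[-1,[0,0,0],0]]'|tail -5; python3 go.py 568.1 -255.1 50 89.1
```

```text
ee_pos: [553.8, 278.1, 26.2]
contact_force: [-0.1, 0.4, 0.5]
ee_pos: [554.8, 278.7, 27.7]
tool_rot: [0.001, 0.002, 1.0, 0.0]
contact_force: [-0.5, 1.3, 6.0]
finger_gap: 38.4
grip_force: 63.1
ee_pos: [555.6, 278.9, 117.6]
tool_rot: [0.003, 0.002, 1.0, 0.001]
contact_force: [0.5, -0.1, -2.3]
finger_gap: 38.5
grip_force: 62.4
at [555.6 278.9 117.6] yaw 89.8 j6 -1.27 gap 38.5 F [ 0.5 -0.1 -2.3] | units [ -0.82 -21.36   2.66] turn 0.14 rows>= 22.0 t 26.1
```

```bash
python3 -m inch '[[-1,[-0.04,-1,0],0.14],[-1,[-0.04,-1,0],0],[-1,[-0.04,-1,0],0],[-1,[-0.04,-1,0],0],[-1,[-0.04,-1,0],0],[-1,[-0.04,-1,0],0],[-1,[-0.04,-1,0],0],[-1,[-0.04,-1,0],0],[-1,[-0.04,-1,0],0],[-1,[-0.04,-1,0],0]]'|tail -2; python3 -m inch '[[-1,[-0.04,-1,0],0],[-1,[-0.04,-1,0],0],[-1,[-0.04,-1,0],0],[-1,[-0.04,-1,0],0],[-1,[-0.04,-1,0],0],[-1,[-0.04,-1,0],0],[-1,[-0.04,-1,0],0],[-1,[-0.04,-1,0],0],[-1,[-0.04,-1,0],0],[-1,[-0.04,-1,0],0]]'|tail -2; python3 -m inch '[[-1,[0,-1,0],0],[-1,[0,-0.35,0],0],[-1,[0,0,0],0],[-1,[0,0,0],0]]'|tail -2; python3 go.py 568.1 -255.1 50 89.1
```

```text
finger_gap: 38.2
grip_force: 62.3
finger_gap: 38.3
grip_force: 62.3
finger_gap: 38.3
grip_force: 62.3
at [ 564.9 -254.6  112.4] yaw 89.1 j6 -2.14 gap 38.3 F [-0.1 -0.1 -3. ] | units [-0.13 -0.02  2.49] turn 0.0 rows>= 3.0 t 28.5
```

```bash
python3 -m inch '[[-1,[-0.13,0,0],0],[-1,[0,0,1],0],[-1,[0,0,1],0],[-1,[0,0,0.6],0],[-1,[0,0,0.2],0],[-1,[0,0,0.2],0],[-1,[0,0,0],0]]'|sed -n '2p;4p';python3 go.py 568.1 -255.1 27 89.1
```

```text
ee_pos: [569.2, -255.8, 38.8]
contact_force: [0.7, -0.1, -2.0]
at [ 569.2 -255.8   38.8] yaw 89.1 j6 -2.14 gap 38.1 F [ 0.7 -0.1 -2. ] | units [0.04 0.03 0.47] turn 0.0 rows>= 1.0 t 29.2
```

```bash
for i in 1 2 3; do python3 -m inch '[[-1,[0.01,0.01,0.08],0],[-1,[0,0,0.08],0],[-1,[0,0,0],0]]'|sed -n '2p;4p'; done
```

```text
ee_pos: [568.7, -255.7, 34.9]
contact_force: [-0.6, 1.6, -2.7]
ee_pos: [568.0, -255.2, 30.2]
contact_force: [-0.6, 0.6, -3.0]
ee_pos: [567.8, -254.9, 26.1]
contact_force: [0.4, -0.3, -2.0]
```

```bash
python3 -m inch '[[0.2,[0,0,0],0],[0.2,[0,0,0],0],[0.2,[0,0,0],0],[0.2,[0,0,-0.6],0],[0.2,[0,0,-1],0],[-1,[0,0,0],0],[-1,[0,0,0],0],[-1,[0,0,0],0],[-1,[0,0,0],0],[-1,[0,0,0],0]]'|tail -5; python3 -m inch '[[-1,[0,0,0.6],0],[-1,[0,0,0.3],0],[-1,[0,0,0.15],0],[-1,[0,0,0.1],0],[-1,[0,0,0.1],0],[-1,[0,0,0.1],0],[-1,[0,0,0],0]]'|sed -n '2p;4p'
```

```text
ee_pos: [567.5, -254.7, 65.5]
tool_rot: [-0.001, 0.008, 1.0, 0.001]
contact_force: [0.5, 0.1, -0.8]
finger_gap: 0.1
grip_force: 0.0
ee_pos: [568.1, -255.0, 33.1]
contact_force: [-0.5, 0.4, 0.9]
```

```bash
for i in 1 2 3; do python3 -m inch '[[-1,[0,0,0.06],0],[-1,[0,0,0.06],0],[-1,[0,0,0],0]]'|sed -n '2p;4p'; done
```

```text
ee_pos: [568.2, -255.1, 30.3]
contact_force: [-2.3, 1.9, 3.0]
ee_pos: [568.2, -255.1, 27.2]
contact_force: [-2.7, 1.7, 4.1]
ee_pos: [568.3, -255.2, 26.0]
contact_force: [-6.3, 3.5, 12.8]
```

```bash
python3 -m inch '[[-1,[0,0,0.06],0],[-1,[0,0,0.06],0],[-1,[0,0,0],0]]'|sed -n '2p;4p'; python3 -m inch '[[-1,[0,0,-0.6],0],[-1,[0,0,-1],0],[-1,[0,0,-1],0],[-1,[-0.1,1,-0.4],0],[0.4,[-0.1,1,0],0],[0.4,[-0.1,1,0],0],[0.4,[-0.1,1,0],0],[0.4,[-0.1,1,0],0],[0.4,[-0.1,1,0],0],[0.4,[-0.1,1,0],0]]'|sed -n '2p'; python3 -m inch '[[0.4,[-0.08,1,0],0],[0.4,[-0.08,1,0],0],[0.4,[-0.08,1,0],0],[0.4,[-0.08,1,0],0],[0.4,[-0.08,1,0],0],[0.4,[-0.08,1,0],0],[0.4,[-0.08,1,0],0],[0.4,[-0.08,1,0],0],[0.4,[-0.08,1,0],0],[0.4,[-0.08,1,0],0]]'|sed -n '2p'; python3 -m inch '[[0.4,[0,1,0],0],[0.4,[0,1,0],0],[0.4,[0,1,0],0],[0.4,[0,0.8,0],0],[0.4,[0,0,0],0],[0.4,[0,0,0],0]]'|sed -n '2p'; python3 go.py 609.4 264.5 27 90
```

```text
ee_pos: [568.4, -255.2, 25.8]
contact_force: [-11.3, 5.8, 25.6]
ee_pos: [588.7, -79.5, 95.5]
ee_pos: [612.6, 170.3, 95.4]
ee_pos: [613.7, 264.3, 95.5]
at [613.7 264.3  95.5] yaw 89.2 j6 -1.3 gap 59.8 F [-1.3 -0.8  0.2] | units [0.17 0.01 2.74] turn -0.17 rows>= 3.0 t 35.6
```

```bash
python3 -m inch '[[0.4,[0.17,0,0],-0.2],[0.4,[0,0,1],0],[0.4,[0,0,0.8],0],[0.4,[0,0,0.5],0],[0.4,[0,0,0.3],0],[0.4,[0,0,0.13],0],[0.4,[0,0,0],0]]'|sed -n '2p;4p';python3 -m inch '[[-1,[0,0,0],0],[-1,[0,0,0],0],[-1,[0,0,0],0],[-1,[0,0,0],0],[-1,[0,0,0],0],[-1,[0,0,0],0]]' 60|tail -5;  python3 -m inch '[[-1,[0,0,-0.5],0],[-1,[0,0,-1],0],[-1,[0,0,-1],0],[-1,[0,0,-1],0],[-1,[0,0,0],0]]'|tail -5; python3 go.py 567.1 -315.1 50 89.1
```

```text
ee_pos: [609.6, 264.1, 27.7]
contact_force: [0.1, 1.0, 1.0]
ee_pos: [610.5, 264.7, 29.2]
tool_rot: [0.001, -0.001, 1.0, 0.0]
contact_force: [-0.1, 0.5, 5.8]
finger_gap: 38.4
grip_force: 62.9
ee_pos: [611.5, 265.0, 119.3]
tool_rot: [0.003, -0.001, 1.0, 0.001]
contact_force: [-0.7, 0.5, -1.3]
finger_gap: 38.3
grip_force: 62.1
at [611.5 265.  119.3] yaw 90.1 j6 -1.32 gap 38.3 F [-0.7  0.5 -1.3] | units [  1.43 -23.23   2.72] turn 0.2 rows>= 24.0 t 37.4
```

```bash
python3 -m inch '[[-1,[0.06,-1,0],0.2],[-1,[0.06,-1,0],0],[-1,[0.06,-1,0],0],[-1,[0.06,-1,0],0],[-1,[0.06,-1,0],0],[-1,[0.06,-1,0],0],[-1,[0.06,-1,0],0],[-1,[0.06,-1,0],0],[-1,[0.06,-1,0],0],[-1,[0.06,-1,0],0]]'|tail -2; python3 -m inch '[[-1,[0.06,-1,0],0],[-1,[0.06,-1,0],0],[-1,[0.06,-1,0],0],[-1,[0.06,-1,0],0],[-1,[0.06,-1,0],0],[-1,[0.06,-1,0],0],[-1,[0.06,-1,0],0],[-1,[0.06,-1,0],0],[-1,[0.06,-1,0],0],[-1,[0.06,-1,0],0]]'|tail -2; python3 -m inch '[[-1,[0,-1,0],0],[-1,[0,-1,0],0],[-1,[0,-1,0],0],[-1,[0,-0.2,0],0],[-1,[0,0,0],0],[-1,[0,0,0],0]]'|tail -2; python3 go.py 567.5 -315.1 50 89.1
```

```text
finger_gap: 37.8
grip_force: 62.1
finger_gap: 38.5
grip_force: 62.1
finger_gap: 37.9
grip_force: 62.1
at [ 570.2 -313.8  113.7] yaw 89.1 j6 -2.21 gap 37.9 F [-0.6  0.2 -2.2] | units [ 0.1  -0.06  2.55] turn 0.0 rows>= 3.0 t 40.0
```

```bash
python3 -m inch '[[-1,[0.1,-0.06,0],0],[-1,[0,0,1],0],[-1,[0,0,1],0],[-1,[0,0,0.6],0],[-1,[0,0,0.2],0],[-1,[0,0,0.2],0],[-1,[0,0,0],0]]'|sed -n '2p;4p';python3 go.py 567.5 -315.1 27 89.1
```

```text
ee_pos: [568.6, -316.6, 40.3]
contact_force: [0.8, -0.8, -1.3]
at [ 568.6 -316.6   40.3] yaw 89.1 j6 -2.22 gap 38.3 F [ 0.8 -0.8 -1.3] | units [0.05 0.06 0.53] turn 0.0 rows>= 1.0 t 40.7
```

```bash
for i in 1 2 3; do python3 -m inch '[[-1,[0.01,0.02,0.08],0],[-1,[0,0,0.08],0],[-1,[0,0,0],0]]'|sed -n '2p;4,6p'; done
```

```text
ee_pos: [568.2, -316.2, 36.4]
contact_force: [0.4, -0.4, -1.8]
finger_gap: 38.4
grip_force: 62.1
ee_pos: [567.5, -315.4, 31.6]
contact_force: [0.0, 1.1, -2.3]
finger_gap: 38.2
grip_force: 62.1
ee_pos: [567.3, -314.9, 27.6]
contact_force: [-0.8, -0.6, -2.5]
finger_gap: 38.1
grip_force: 62.1
```

```bash
python3 -m inch '[[0.2,[0,0,0],0],[0.2,[0,0,0],0],[0.2,[0,0,0],0],[0.2,[0,0,-0.6],0],[0.2,[0,0,-1],0],[-1,[0,0,0],0],[-1,[0,0,0],0],[-1,[0,0,0],0],[-1,[0,0,0],0],[-1,[0,0,0],0]]'|tail -5; python3 -m inch '[[-1,[0,0,0.6],0],[-1,[0,0,0.3],0],[-1,[0,0,0.15],0],[-1,[0,0,0.1],0],[-1,[0,0,0.1],0],[-1,[0,0,0.1],0],[-1,[0,0,0],0]]'|sed -n '2p;4p';for i in 1 2 3; do python3 -m inch '[[-1,[0,0,0.07],0],[-1,[0,0,0.07],0],[-1,[0,0,0],0]]'|sed -n '2p;4p'; done
```

```text
ee_pos: [567.0, -314.7, 67.0]
tool_rot: [-0.001, 0.008, 1.0, 0.001]
contact_force: [0.6, 1.2, -0.7]
finger_gap: -0.2
grip_force: 0.0
ee_pos: [567.7, -315.1, 35.1]
contact_force: [-0.5, 1.2, 2.8]
ee_pos: [567.7, -315.1, 31.7]
contact_force: [-2.2, 0.4, 4.6]
ee_pos: [567.8, -315.2, 28.3]
contact_force: [-2.1, 1.2, 5.3]
ee_pos: [567.9, -315.2, 26.0]
contact_force: [-4.5, 2.8, 10.0]
```

```bash
python3 -m inch '[[-1,[0,0,0.06],0],[-1,[0,0,0.06],0],[-1,[0,0,0],0]]'|sed -n '2p;4p'; python3 -m inch '[[-1,[0,0,-0.6],0],[-1,[0,0,-1],0],[-1,[0,0,-1],0],[-1,[0.1,1,-1],0],[1,[0.1,1,-1],0],[1,[0.1,1,-1],0],[1,[0.1,1,0],0],[1,[0.1,1,0],0],[1,[0.1,1,0],0],[1,[0.1,1,0],0]]'|sed -n '2p'; python3 -m inch '[[1,[0,1,0],0],[1,[0,1,0],0],[1,[0,1,0],0],[1,[0,1,0],0],[1,[0,1,0],0],[1,[0,1,0],0],[1,[0,1,0],0],[1,[0,1,0],0],[1,[0,1,0],0],[1,[0,1,0],0]]'|sed -n '2p'; python3 -m inch '[[1,[0,1,0],0],[1,[0,1,0],0],[1,[0,1,0],0]]'|sed -n '2p'
python3 - <<'E'
from h import *
s=read_camera("side");t=read_camera("top");cv2.imwrite("pics/t4.png",t);cv2.imwrite("pics/s4.png",s)
o=np.zeros((600,800,3),np.uint8);o[:400,:800]=cv2.resize(t[150:250,232:432],None,fx=4,fy=4,interpolation=2)
o[400:,:260]=cv2.resize(s[260:390,250:419],(260,200),interpolation=2);o[400:600,270:630]=cv2.resize(s[100:200,210:390],None,fx=2,fy=2)
cv2.imwrite("pics/c4.png",cv2.convertScaleAbs(o,alpha=1.3,beta=20))
E
```

```text
ee_pos: [568.0, -315.3, 25.9]
contact_force: [-10.4, 6.7, 22.5]
ee_pos: [553.0, -139.0, 161.0]
ee_pos: [557.0, 111.2, 160.9]
ee_pos: [558.2, 186.2, 160.9]
```

View pics/c4.png

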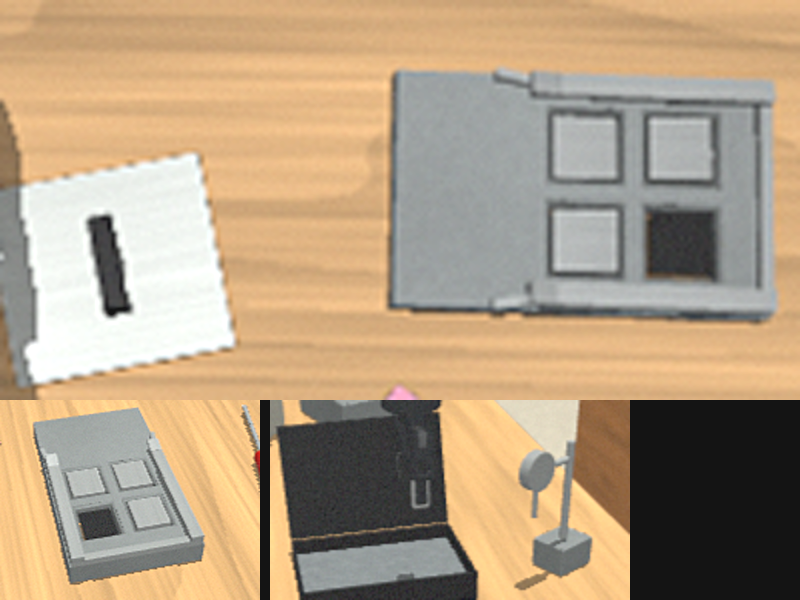

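All three blocks are flush, the case is empty, and the bottom-right pocket is spare. The cover has been knocked aside: its right-hand corners are at crop (197,155) and (235,346), and its bar is centred at (109,264).

```bash
python3 - <<'E'
from h import *
T=(np.array([(197,155),(235,347),(88,218),(110,213),(130,311),(108,316)],float)+.5)/4-.5+[232,150]
X=[(69.5,63,6),(69.5,-63,6),(-8,30,36),(8,30,36),(8,-30,36),(-8,-30,36)]
g=lambda p:(proj("top",tf(p,X))-T).ravel()
s=least_squares(g,[500,40,-1.4],x_scale=[10,10,.1],loss="soft_l1");print("cover",s.x,np.degrees(s.x[2]),g(s.x).reshape(-1,2).round(1).tolist())
c=(537.6,-284.6,-1.586)
print("entry start x=-140, home:",tf(c,[[-145,0,26],[-120,0,26],[7.5,0,26],[77,0,26]]))
E
python3 go.py 524 40 60
```

```text
cover [487.11413373  42.53143514  -1.35965052] -77.90223655713481 [[0.2, -0.2], [0.5, 0.1], [-0.4, 0.5], [0.4, 0.5], [0.0, -0.4], [-0.8, -0.4]]
entry start x=-140, home: [[ 539.80444769 -139.61675817   26.        ]
 [ 539.4243705  -164.61386883   26.        ]
 [ 537.48597684 -292.0991332    26.        ]
 [ 536.42936226 -361.59110083   26.        ]]
at [558.  187.5 160.9] yaw 89.3 j6 -1.41 gap 85.6 F [ 0.3 -0.1 -0.3] | units [ 1.29 -5.92  4.03] turn 0.0 rows>= 6.0 t 46.9
```

```bash
python3 -m inch '[[0.4,[0,0,0],-0.86],[0.4,[0,0,0],-0.85],[0.4,[0,0,0],-0.85],[0.4,[0,0,0],0]]'|sed -n '2p'; python3 go.py 487.1 42.5 80 102.1
```

```text
ee_pos: [558.1, 184.4, 160.8]
at [558.1 184.4 160.8] yaw 101.9 j6 -1.63 gap 59.7 F [-0.  -0.6  0. ] | units [ 3.97 -4.95  3.23] turn -0.05 rows>= 5.0 t 47.3
```

```bash
python3 -m inch '[[0.4,[0.66,-0.82,0.5],0],[0.4,[0.66,-0.82,0.5],0],[0.4,[0.66,-0.82,0.5],0],[0.4,[0.66,-0.82,0.5],0],[0.4,[0.66,-0.82,0.5],0],[0.4,[0.66,-0.82,0.5],0],[0.4,[0,0,0],0],[0.4,[0,0,0],0]]'|sed -n '2p'; python3 go.py 487.1 42.5 10 102.1
```

```text
ee_pos: [486.6, 43.8, 86.0]
at [486.6  43.8  86. ] yaw 101.7 j6 -1.89 gap 59.8 F [1.3 0.1 1.4] | units [-0.01 -0.06  3.04] turn -0.07 rows>= 4.0 t 48.1
```

```bash
python3 -m inch '[[0.4,[0,-0.06,0],-0.06],[0.4,[0,0,1],0],[0.4,[0,0,1],0],[0.4,[0,0,0.6],0],[0.4,[0,0,0.3],0],[0.4,[0,0,0.1],0],[0.4,[0,0,0],0]]'|sed -n '2p;4p';python3 -m inch '[[-1,[0,0,0],0],[-1,[0,0,0],0],[-1,[0,0,0],0],[-1,[0,0,0],0],[-1,[0,0,0],0],[-1,[0,0,0],0],[-1,[0,0,0],0]]' 100|tail -5; python3 go.py 487.1 42.5 10 102.1
```

```text
ee_pos: [487.4, 43.1, 11.3]
contact_force: [-0.5, 0.2, -0.4]
ee_pos: [487.4, 42.9, 11.8]
tool_rot: [0.001, -0.106, 0.994, -0.0]
contact_force: [-1.3, 1.2, 5.8]
finger_gap: 13.8
grip_force: 98.5
at [487.4  42.9  11.8] yaw 102.2 j6 -1.9 gap 13.8 F [-1.3  1.2  5.8] | units [ 0.01 -0.01  0.07] turn 0.02 rows>= 1.0 t 49.5
```

```bash
python3 -m inch '[[-1,[0,0,-0.4],0],[-1,[0,0,-1],0],[-1,[0,0,-1],0],[-1,[0,0,0],0.88],[-1,[0,0,0],0.87],[-1,[0,0,0],0.87],[-1,[0,0,0],0],[-1,[0,0,0],0]]'|tail -5; python3 go.py 540 -124.6 60 89.1
```

```text
ee_pos: [486.0, 42.9, 70.4]
tool_rot: [-0.001, 0.007, 1.0, 0.0]
contact_force: [0.1, 0.5, -2.4]
finger_gap: 14.5
grip_force: 97.6
at [486.   42.9  70.4] yaw 89.2 j6 -1.68 gap 14.5 F [ 0.1  0.5 -2.4] | units [-2.26 -6.67  0.41] turn 0.02 rows>= 7.0 t 50.3
```

```bash
python3 -m inch '[[-1,[-0.32,-0.95,0],0],[-1,[-0.32,-0.95,0],0],[-1,[-0.32,-0.95,0],0],[-1,[-0.32,-0.95,0],0],[-1,[-0.32,-0.95,0],0],[-1,[-0.32,-0.95,0],0],[-1,[-0.32,-0.95,0],0],[-1,[0,0,0],0],[-1,[0,0,0],0]]'|tail -5; python3 go.py 540 -124.6 40 89.1
python3 - <<'E'
from h import *
s=read_camera("side");t=read_camera("top")
o=np.zeros((600,800,3),np.uint8);o[:400,:800]=cv2.resize(t[150:250,232:432],None,fx=4,fy=4,interpolation=2)
o[400:,:400]=cv2.resize(s[200:350,230:530],None,fx=4/3,fy=4/3)
cv2.imwrite("pics/c5.png",cv2.convertScaleAbs(o,alpha=1.3,beta=20))
E
```

```text
ee_pos: [539.7, -124.4, 70.4]
tool_rot: [-0.001, 0.008, 1.0, 0.0]
contact_force: [0.2, 0.1, -4.0]
finger_gap: 14.2
grip_force: 98.1
at [ 539.7 -124.4   70.4] yaw 89.1 j6 -1.96 gap 14.2 F [ 0.2  0.1 -4. ] | units [-0.01 -0.01  1.22] turn -0.0 rows>= 2.0 t 51.2
```

View pics/c5.png

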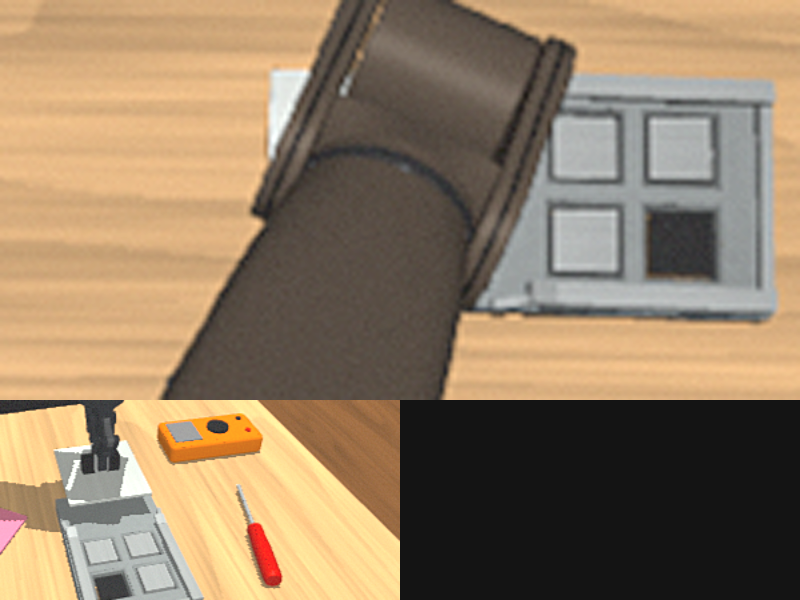

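The plate hangs level in the grip just before the ledge. Its far left corner shows at crop (270,72), which I use to check the offset in the grip.

Run:
```python
from h import *
y=-0.0157-np.pi/2
print(back("top",[(299.1,167.6)],65.5), tf((539.7,-124.4,y),[(-69.5,63,0)]))
```

```text
[[603.43927771 -54.93708708  65.5       ]] [[603.7833409  -55.89762472   0.        ]]
```

```bash
python3 -m inch '[[-1,[0,0,0.5],0],[-1,[0,0,0.4],0],[-1,[0,0,0.16],0],[-1,[0,0,0],0],[-1,[0,0,0],0]]'|tail -5; for i in 1 2 3; do python3 -m inch '[[-1,[0,0,0.04],0],[-1,[0,0,0],0]]'|sed -n '2p;4p'; done
```

```text
ee_pos: [540.0, -124.0, 44.1]
tool_rot: [-0.0, 0.008, 1.0, 0.0]
contact_force: [-0.5, -0.6, -3.3]
finger_gap: 14.1
grip_force: 98.1
ee_pos: [540.3, -124.4, 43.6]
contact_force: [-0.3, 0.0, -2.5]
ee_pos: [540.1, -124.3, 42.4]
contact_force: [0.6, 0.1, -3.3]
ee_pos: [540.0, -124.2, 41.2]
contact_force: [-0.7, -0.5, -3.4]
```

```bash
for i in 1 2 3 4; do python3 -m inch '[[-1,[0,0,0.04],0],[-1,[0,0,0],0]]'|sed -n '2p;4p'; done; python3 go.py 540 -124.6 38
```

```text
ee_pos: [539.9, -124.2, 40.1]
contact_force: [0.3, 0.7, -3.8]
ee_pos: [540.0, -124.2, 39.2]
contact_force: [-0.2, -0.6, -3.4]
ee_pos: [540.0, -124.2, 38.2]
contact_force: [-0.5, 0.7, -3.3]
ee_pos: [540.3, -124.3, 37.8]
contact_force: [-1.1, -0.0, 1.4]
at [ 540.3 -124.3   37.8] yaw 89.1 j6 -1.96 gap 14.1 F [-1.1 -0.   1.4] | units [ 0.01 -0.01 -0.01] turn 0.0 rows>= 1.0 t 53.2
```

```bash
python3 -m inch '[[-1,[0,0,-0.03],0],[-1,[0,-0.3,0],0],[-1,[0,-0.3,0],0],[-1,[0,-0.3,0],0],[-1,[0,-0.3,0],0],[-1,[0,0,0],0]]'|sed -n '2,5p'; python3 -m inch '[[-1,[0,-0.3,0],0],[-1,[0,-0.3,0],0],[-1,[0,-0.2,0],0],[-1,[0,0,0],0]]'|sed -n '2,5p';python3 go.py 537.5 -292.1 38 89.1
```

```text
ee_pos: [539.7, -155.6, 38.1]
tool_rot: [0.0, 0.008, 1.0, -0.0]
contact_force: [-1.4, 0.2, -2.4]
finger_gap: 13.9
ee_pos: [539.3, -175.1, 38.1]
tool_rot: [0.0, 0.008, 1.0, -0.0]
contact_force: [0.7, 0.1, -3.8]
finger_gap: 14.0
at [ 539.3 -175.1   38.1] yaw 89.1 j6 -2.05 gap 14.0 F [ 0.7  0.1 -3.8] | units [ 0.   -4.68  0.  ] turn -0.01 rows>= 5.0 t 54.2
```

```bash
for i in 1 2; do python3 -m inch '[[-1,[0,-0.3,0],0],[-1,[0,-0.3,0],0],[-1,[0,-0.3,0],0],[-1,[0,-0.3,0],0],[-1,[0,-0.3,0],0],[-1,[0,0,0],0]]'|sed -n '2p;4,6p'; done;python3 go.py 537.5 -292.1 38 89.1
```

```text
ee_pos: [538.9, -213.0, 38.2]
contact_force: [0.5, 0.4, -2.6]
finger_gap: 14.0
grip_force: 98.3
ee_pos: [538.2, -250.5, 38.2]
contact_force: [0.2, 0.5, -2.7]
finger_gap: 14.5
grip_force: 98.3
at [ 538.2 -250.5   38.2] yaw 89.0 j6 -2.16 gap 14.5 F [ 0.2  0.5 -2.7] | units [ 0.   -1.67  0.01] turn -0.01 rows>= 2.0 t 55.4
```

```bash
python3 -m inch '[[-1,[0,-0.3,0],0],[-1,[0,-0.3,0],0],[-1,[0,-0.3,0],0],[-1,[0,-0.3,0],0],[-1,[0,-0.2,0],0],[-1,[0,-0.1,0],0],[-1,[0,0,0],0]]'|sed -n '2p;4p'; for i in 1 2 3; do python3 -m inch '[[-1,[0,-0.06,0],0],[-1,[0,-0.06,0],0],[-1,[0,0,0],0]]'|sed -n '2p;4p';done
```

```text
ee_pos: [537.5, -287.1, 38.0]
contact_force: [0.4, 0.1, -3.1]
ee_pos: [537.5, -289.7, 38.1]
contact_force: [0.1, -0.3, -3.0]
ee_pos: [537.5, -292.6, 38.1]
contact_force: [0.4, 0.1, -2.6]
ee_pos: [537.4, -292.7, 38.2]
contact_force: [0.3, 9.1, 2.5]
```

```bash
python3 -m inch '[[-1,[0,-0.06,0],0],[-1,[0,-0.03,0],0],[-1,[0,0,0],0]]'|sed -n '2p;4p'; python3 -m inch '[[-1,[0,0.08,0.03],0],[0.1,[0,0,0],0],[0.1,[0,0,0],0],[0.1,[0,0,0],0],[0.1,[0,0,-0.6],0],[0.1,[0,0,-1],0],[0.1,[0,0,-1],0],[0.1,[0,0,0],0]]'|tail -5
python3 - <<'E'
from h import *
s=read_camera("side");t=read_camera("top")
o=np.zeros((520,800,3),np.uint8);o[:520,:480]=cv2.resize(s[260:390,265:385],None,fx=4,fy=4,interpolation=2)
o[:225,482:797]=cv2.resize(t[155:230,325:430],None,fx=3,fy=3,interpolation=2)
cv2.imwrite("pics/c6.png",cv2.convertScaleAbs(o,alpha=1.3,beta=20))
E
```

```text
ee_pos: [537.4, -292.7, 38.4]
contact_force: [-0.4, 16.4, 6.2]
ee_pos: [540.2, -298.5, 108.3]
tool_rot: [0.004, 0.008, 1.0, -0.003]
contact_force: [-0.0, -0.1, 0.8]
finger_gap: 47.2
grip_force: 0.0
```

View pics/c6.png

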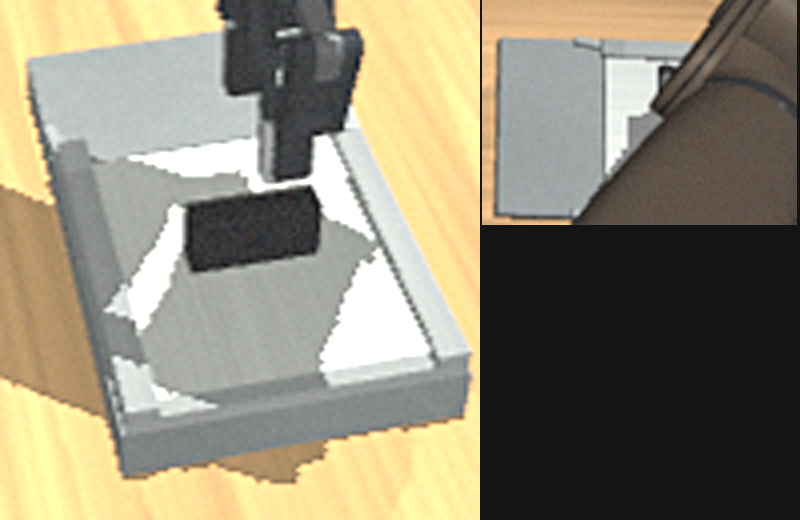

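The cover is home under the rails against the end stop, with its bar at crop (255,230). Next is shutting the lid. I go over the lid and behind it, beside the handle.

```bash
python3 -m inch '[[-1,[0,0,-1],0],[-1,[-0.1,1,-1],0],[-1,[-0.1,1,-1],0],[-1,[-0.1,1,-1],0],[-1,[-0.1,1,-1],0],[-1,[-0.1,1,-1],0],[-1,[-0.1,1,0],0],[-1,[-0.1,1,0],0],[-1,[-0.1,1,0],0],[-1,[-0.1,1,0],0]]'|sed -n '2p'; python3 -m inch '[[-1,[-0.1,1,0],0],[-1,[-0.1,1,0],0],[-1,[-0.1,1,0],0],[-1,[-0.1,1,0],0],[-1,[-0.1,1,0],0],[-1,[-0.1,1,0],0],[-1,[-0.1,1,0],0],[-1,[-0.1,1,0],0],[-1,[-0.1,1,0],0],[-1,[-0.1,1,0],0]]'|sed -n '2p'; python3 go.py 600 470 250 90; python3 -c "
from h import *
print(back('side',[(225,95),(258,118),(290,100)],0).round())"
```

```text
ee_pos: [562.7, -70.3, 250.7]
ee_pos: [591.7, 179.0, 250.5]
at [591.7 179.  250.5] yaw 89.1 j6 -1.43 gap -0.0 F [-0.1 -0.2 -0.9] | units [-3.300e-01  1.164e+01  1.000e-02] turn -0.18 rows>= 12.0 t 60.2
[[ 493. 1313.    0.]
 [ 602.  916.    0.]
 [ 796. 1134.    0.]]
```

```bash
python3 -m inch '[[-1,[0,1,0],-0.18],[-1,[-0.03,1,0],0],[-1,[-0.03,1,0],0],[-1,[-0.03,1,0],0],[-1,[-0.03,1,0],0],[-1,[-0.03,1,0],0],[-1,[-0.03,1,0],0],[-1,[-0.03,1,0],0],[-1,[-0.03,1,0],0],[-1,[-0.03,1,0],0]]'|sed -n '2p'; python3 -m inch '[[-1,[0,1,0],0],[-1,[0,0.6,0],0],[-1,[0,0,1],0],[-1,[0,0,1],0],[-1,[0,0,0.4],0],[-1,[0,0,0],0]]'|sed -n '2p;4p'; python3 go.py 600 445 185 90
```

```text
ee_pos: [598.9, 428.8, 250.1]
ee_pos: [598.2, 467.1, 188.5]
contact_force: [0.2, -0.5, -0.3]
at [598.2 467.1 188.5] yaw 90.0 j6 -1.04 gap 0.0 F [ 0.2 -0.5 -0.3] | units [-0.07 -0.88  0.14] turn -0.0 rows>= 1.0 t 61.8
```

```bash
python3 - <<'E'
import numpy as np
a=np.arange(1.5,-.01,-.1);P=np.c_[354.6-130*np.cos(a)+8*np.sin(a)+14.5,45+130*np.sin(a)+8*np.cos(a)]
print(P.round(0).tolist());d=np.diff(P,axis=0)/25;d[:,1]*=-1;print(d.round(2).tolist())
E
python3 -m inch '[[-1,[0,-0.8,0],0],[-1,[0,-0.4,0],0],[-1,[0,-0.4,0],0],[-1,[0,-0.4,0],0],[-1,[0,-0.4,0],0],[-1,[0,-0.4,0],0],[-1,[0,-0.4,0],0],[-1,[0,-0.4,0],0],[-1,[0,-0.4,0.5],0]]'|sed -n '2p;4p'; python3 go.py 600 368 175
```

```text
[[368.0, 175.0], [355.0, 174.0], [342.0, 172.0], [329.0, 169.0], [317.0, 164.0], [306.0, 159.0], [295.0, 152.0], [284.0, 144.0], [275.0, 135.0], [266.0, 125.0], [259.0, 114.0], [252.0, 103.0], [247.0, 91.0], [243.0, 79.0], [241.0, 66.0], [239.0, 53.0]]
[[-0.52, 0.03], [-0.51, 0.08], [-0.5, 0.13], [-0.49, 0.18], [-0.47, 0.23], [-0.44, 0.28], [-0.41, 0.32], [-0.38, 0.36], [-0.34, 0.39], [-0.3, 0.43], [-0.25, 0.45], [-0.21, 0.48], [-0.16, 0.5], [-0.11, 0.51], [-0.06, 0.52]]
ee_pos: [600.4, 367.9, 181.5]
contact_force: [0.1, 2.2, 2.2]
at [600.4 367.9 181.5] yaw 90.0 j6 -1.16 gap -0.4 F [0.1 2.2 2.2] | units [0.02 0.   0.26] turn 0.0 rows>= 1.0 t 62.7
```

```bash
python3 -m inch '[[-1,[0,-0.26,0.1],0],[-1,[0,-0.26,0.05],0],[-1,[0,-0.26,0.04],0],[-1,[0,-0.26,0.04],0],[-1,[0,-0.25,0.07],0],[-1,[0,-0.25,0.07],0],[-1,[0,-0.25,0.09],0],[-1,[0,-0.25,0.09],0],[-1,[0,-0.24,0.12],0],[-1,[0,-0.24,0.12],0]]'|sed -n '2p;4p'; python3 -m inch '[[-1,[0,-0.22,0.14],0],[-1,[0,-0.22,0.14],0],[-1,[0,-0.21,0.16],0],[-1,[0,-0.21,0.16],0],[-1,[0,-0.19,0.18],0],[-1,[0,-0.19,0.18],0],[-1,[0,-0.17,0.2],0],[-1,[0,-0.17,0.2],0],[-1,[0,-0.15,0.22],0],[-1,[0,-0.15,0.22],0]]'|sed -n '2p;4p'; python3 go.py 600 259 114
```

```text
ee_pos: [599.4, 304.6, 159.9]
contact_force: [-0.3, 0.6, 1.9]
ee_pos: [599.3, 257.8, 114.5]
contact_force: [0.3, 1.0, 2.2]
at [599.3 257.8 114.5] yaw 90.0 j6 -1.32 gap 0.0 F [0.3 1.  2.2] | units [-0.03  0.05  0.02] turn 0.0 rows>= 1.0 t 64.7
```

```bash
python3 -m inch '[[-1,[0,-0.12,0.22],0],[-1,[0,-0.12,0.22],0],[-1,[0,-0.1,0.24],0],[-1,[0,-0.1,0.24],0],[-1,[0,-0.08,0.25],0],[-1,[0,-0.08,0.25],0],[-1,[0,-0.05,0.25],0],[-1,[0,-0.05,0.25],0],[-1,[0,-0.03,0.2],0],[-1,[0,-0.03,0.15],0]]'|sed -n '2p;4p'; for i in 1 2 3; do python3 -m inch '[[-1,[0,0,0.08],0],[-1,[0,0,0.04],0],[-1,[0,0,0],0]]'|sed -n '2p;4p'; done
```

```text
ee_pos: [599.3, 239.4, 57.7]
contact_force: [0.1, -0.4, 0.8]
ee_pos: [599.2, 239.3, 55.1]
contact_force: [0.6, -0.2, -0.6]
ee_pos: [599.6, 239.4, 53.6]
contact_force: [-2.9, -1.0, 4.9]
ee_pos: [599.6, 239.4, 53.5]
contact_force: [-7.9, -2.7, 17.0]
```

```bash
python3 -m inch '[[-1,[0,0,-0.5],0],[-1,[0,0,-1],0],[-1,[0,0,-1],0],[-1,[0,0,-1],0],[-1,[0,0,-1],0],[-1,[0,0,-1],0]]'|sed -n '2p'; python3 -m inch '[[-1,[0.6,1,0],0],[-1,[0.6,1,0],0],[-1,[0.6,1,0],0],[-1,[0.6,1,0],0],[-1,[0.6,1,0],0],[-1,[0.6,1,0],0],[-1,[0.6,1,0],0],[-1,[0.6,1,0],0],[-1,[0.6,1,0],0],[-1,[0.6,1,0],0]]'|sed -n '2p'; python3 -m inch '[[-1,[0.6,1,0],0],[-1,[0.6,1,0],0],[-1,[0.6,1,0],0],[-1,[0,0,0],0],[-1,[0,0,0],0]]'|sed -n '2p;4p'
python3 - <<'E'
from h import *
s=read_camera("side");t=read_camera("top");cv2.imwrite("pics/s7.png",s);cv2.imwrite("pics/t7.png",t)
o=np.zeros((600,800,3),np.uint8);o[:420,:560]=t
o[400:600,560:800]=cv2.resize(t[160:235,325:430],(240,200),interpolation=2)
o[:195,560:800]=cv2.resize(s[140:220,210:315],(240,195),interpolation=2)
o[200:380,560:800]=cv2.resize(s[255:390,250:430],(240,180),interpolation=2)
cv2.imwrite("pics/c7.png",cv2.convertScaleAbs(o,alpha=1.2,beta=15))
E
```

```text
ee_pos: [599.3, 239.4, 187.8]
ee_pos: [448.6, 490.3, 186.8]
ee_pos: [403.9, 564.5, 186.5]
contact_force: [0.4, -0.1, 0.3]
```

View pics/c7.png

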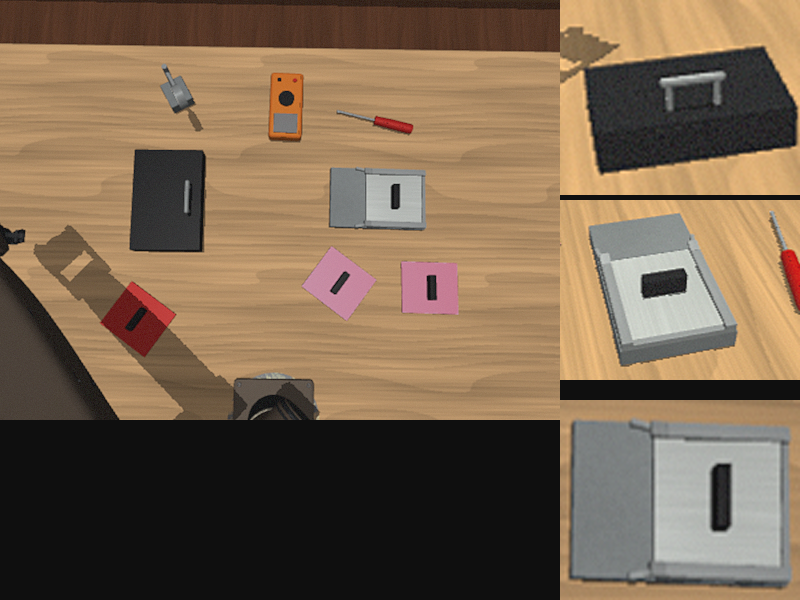

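The case at (168,200) is shut and the cover is home under the rails at (395,198). The multimeter and the screwdriver are where they were, and the arm is clear of everything.

```bash
python3 -c "
from plant import *
print(close_job())"
```

```text
the job is handed in; nothing more can be done
None
```

The job is done and handed in: all three blocks are flush in the cassette, the aluminium cover is against the end stop, the empty case is shut, and the multimeter and screwdriver were not disturbed.

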